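Move a culture dish to the viewing stand with a dish lifter

TASK

Take the dish lifter by its orange handle, slide its blade under the purple dish on the black rest and lift the dish off. Carry it level to the grey viewing stand, set it down centred on the stand's two rails by lowering the blade into the slot between them, then draw the blade out and lay the lifter flat on the work board. Handle the dish with the lifter only, never with the gripper, do not let it tip or drop, and leave the other things where they are.

Things in the scene. Friction and masses are not known exactly. Their poses are not given: they have to be found in the camera images.
- lifter: Dish lifter, loose, 160 g: flat steel blade 3 mm thick, 44 mm wide, x = -45 to +150 mm, round tip, orange bar handle above its rear. Origin: on the blade's underside below the handle's middle; x points to the tip, z up. Handle along x, x = -46 to 40, 20 wide, z = 36 to 60. A cross rib at x = 45 to 51, 12 high, stops the dish; a seated dish is centred at about x = 100. Starts flat on the board.
- dish: Purple culture dish with lid, round, about 92 mm across, 15 mm high, 0.08 kg. Origin: centre of its underside, z up. Starts lying on the black rest.
- rack: Low black dish rest, fixed. Origin: on the board below the middle of the dish's place; x points from its open front to its back. Two rails, x = -55 to 75 mm, 8 high, at |y| = 30 to 48; between them only the board (slot 60 wide, open to the front, running under the dish). On the rails, stops 20 high at x = 51 to 59 behind the dish; a bar 8 high joins the rails at x = 69 to 81.
- stand: Grey viewing stand, fixed, 130 x 130 mm. Origin: on the board below the middle of the dish's place; x points from its front to its back. Base with pale panel, top z = 21.5; two aluminium rails along x, tops z = 45, at |y| = 31 to 61; slot between 62 wide, open front and back. Blue rims 5 high on the rails, at |y| = 52 to 60 and at x = 53 to 61, bound the dish's place; its front is open.
- board: Flat grey work board, fixed, 385 x 680 x 12 mm, on the bench in front of the robot; the dish rest, the stand, the lifter and the timer stand on it. Origin: centre of its underside, on the bench; its top is 12 mm above the bench.
- timer: White bench timer, 62 x 66 x 19 mm, bystander. Origin: centre of its underside.
- tape: Green tape roll, 63 mm across, 19 mm high, bystander. Origin: centre of its underside.
- small_dish: Small sand-coloured dish, 63 mm across, 16 mm high, bystander. Origin: centre of its underside.
- bottle: Bottle with blue cap, 56 mm across, 111 mm high, bystander. Origin: centre of its underside.

How it is judged:
By the outcome, as a careful person would: the job done as asked, in the order asked, and still so for the second after the job is handed in, with the robot touching nothing.
It also fails if it takes over 64 s, if anything falls off the work surface, if the arm or the gripper's body presses on something with over 40 N, if the wrist force passes 120 N, or if a joint passes its speed limit or range.

ROBOT

A 6-joint arm with a two-finger parallel gripper is mounted at the origin on a cart in front of the work surface, level with it; the furniture and walls round the work are solid. World frame = base frame: x ahead of the robot, y to its left, z up, the work surface at z = 0. Lengths are in m, angles in rad, forces in N, time in s.
With the tool pointing down it reaches from about 0.35 to 0.975 m from the base axis. Payload 4.9 kg.
Tool frame: the origin (TCP) lies at the very end of the fingers, on their centre line; the grasp point (between the pads) lies 19 mm behind it; z points along the fingers, y is the line along which they close (so a half turn about z gives the same grasp; the last joint's range is limited). The gripper opens to 85 mm and grips with 20 to 120 N. Pads are 22 mm wide; open, the fingers measure 114 mm over their backs; the gripper's body (76 mm by 85 mm) begins 54 mm behind the grasp point. The pads swing forward as they close: fully open they stand 13 mm farther back than shut.
Start: joints at [1.002, 0.053, 1.613, -0, 1.476, -0.119], TCP at [0.272, 0.563, 0.231] pointing down, gripper open.
Joint ranges: [-3.01, 3.01], [-1.01, 2.22], [0.06, 2.58], [-1.02, 4.17], [0.09, 2.62], [-3.14, 3.14]. Speed limits (rad/s): [2.57, 2.57, 3.14, 3.14, 3.14, 3.14].

INTERFACE

Orientations are given as a rotation vector (axis times angle).
In Python, from station import get_obs, get_image, get_calibration, finish_job gives the robot as it stands.
- The arm moves only by the tool servo_tool, never from a script. Its argument "increments" is a list of rows, each a list of 5 numbers: the opening, from 0 (shut) to 1 (fully open), then the shift along the tool's x, y, z in mm, then the turn about the tool's z in degrees. In form: [[jaw, tx, ty, tz, spin], ...]. A call has 1 to 12 rows; each row shifts and turns the commanded pose from where the row before left it, along the tool's axes as they then stand; what a row does not reach is not made up. A row lasts 1/8 s, in which the tool goes at most 62.5 mm and 10.7 degrees, less where a joint would pass 70% of its speed; a pose out of reach is approached as far as the arm can. A call is refused whole if a number of a shift passes 62.5 or a number of a turn 10.7, either way. A call with a gripper value outside its range is refused whole. The fingers move at their own pace and stop on an object; "force" is the grip in N (left out, the last holds). Time passes only in rows, so rows that do not move let the fingers close. It gives the time, the measured TCP pose, the force, the opening and the grip force at its end, in the units of the state.
- get_obs(): the state, without advancing time (a new reading comes with each control period).
- get_image(name): name is "scene" or "top" or "wrist"; returns the picture (420x560x3 uint8, red, green, blue); there is no depth.
- get_calibration(name): a dict with "fx", "fy", "cx", "cy" (pixels), "dist_coeffs" ([k1, k2, p1, p2, k3] as OpenCV has them; the pictures are not rectified), "R" (3x3) and "t" (3): a world point X has camera coordinates R X + t; the wrist camera has in their place "mount" (4x4, takes a point from camera to tool coordinates, whose origin is the TCP and whose axes are the flange's). Camera axes: x right, y down, z forward; pixel columns grow to the right and rows downward; lengths in m; the calibration is good to about 2 mm. A picture is of the moment at which its call begins: read the wrist's pose just before it. get_calibration takes no time and is no camera call.
- finish_job(): hands the job in; it is judged then, once.
The state is a dict: "t": time; "q": joint angles; "dq": joint speeds; "effort": joint torques, N m; "tool_pos": TCP position; "tool_rot": TCP orientation; "contact_force": force on the tool from outside, world axes, zero at the start; "wrist_torque": the same for the moment, N m; "opening": finger opening in m; "grip_force": force on a finger pad.
Only numpy, scipy, OpenCV 4.12 (cv2) and the standard library are available. Lean on these libraries where they do the work, as an engineer would, in place of code of your own. Each camera call takes 0.05 s, during which the arm holds its last target. There are 200 camera calls.

## Working session

There is one attempt and no reset: what is moved stays moved. The work goes in short steps, Python scripts to look and compute and a tool call to move; the robot and the scene stay as the last step left them, time stands still between calls to the robot, and variables do not carry over. Pictures are saved under pics/ and viewed, at most 15 in all, crops included, and the job is handed in when it is done.

Besides the shell and the picture viewer there is one more tool, called after "Emit:" as a command line: name --pt "numbers of a row" for each row, then --argument value for the rest. servo_tool: Moves the arm, as the interface text tells. Its arguments: {"type":"object","properties":{"increments":{"type":"array"},"force":{"type":"number"}},"required":["increments"]}

```bash
mkdir -p pics; ls; python3 - <<'E'
from station import *
import cv2,numpy as np
o=get_obs();print(o)
for n in("scene","top"):
    im=get_image(n);cv2.imwrite(f"pics/{n}0.png",im[:,:,::-1])
    print(n,get_calibration(n))
print(get_calibration("wrist"))
E
```

```text
pics
{'t': 0.0, 'q': array([ 1.00199754e+00,  5.33639879e-02,  1.61430826e+00,  1.06358105e-05,
        1.47598443e+00, -1.18985742e-01]), 'dq': array([ 0.00117511, -0.00121885,  0.00026778,  0.00055757,  0.00043513,
       -0.00046081]), 'effort': array([-2.45037845e-03, -3.93675935e+01, -3.70174456e+01, -2.86810337e-04,
        7.08468579e-03, -1.14544201e-05]), 'tool_pos': array([0.27139835, 0.56230562, 0.23005007]), 'tool_rot': array([-7.00466849e-01, -3.06178163e+00,  3.04605234e-03]), 'contact_force': array([-0.2558477 , -0.15412762, -0.28804307]), 'wrist_torque': array([0.04469374, 0.04148748, 0.00325108]), 'grip_force': 0.0, 'opening': 0.08552746978656017}
scene {'fx': 458.436453860219, 'fy': 458.436453860219, 'cx': 278.298726544203, 'cy': 210.7174532915172, 'dist_coeffs': array([0.00945344, 0.        , 0.        , 0.        , 0.        ]), 'R': array([[ 0.74781262, -0.66375591,  0.01429606],
       [-0.44662724, -0.51888615, -0.72889044],
       [ 0.49122337,  0.53868845, -0.68448108]]), 't': array([-0.41393609,  0.30681603,  1.22533172])}
top {'fx': 438.67979689761063, 'fy'
[... 195 characters left out ...]
 -0.01976707],
       [-0.99618615,  0.01246286, -0.08635874],
       [ 0.08658319,  0.01875955, -0.99606799]]), 't': array([0.03425863, 0.55275355, 1.25768577])}
{'fx': 306.3375953374716, 'fy': 306.3375953374716, 'cx': 276.53161553145185, 'cy': 202.67976602253242, 'dist_coeffs': array([-0.0361077,  0.       ,  0.       ,  0.       ,  0.       ]), 'mount': array([[-6.22081269e-04, -9.44381629e-01, -3.28850957e-01,
         8.54548495e-02],
       [ 9.99999785e-01, -5.19159255e-04, -4.00779349e-04,
         3.05682556e-04],
       [ 2.07762636e-04, -3.28851136e-01,  9.44381749e-01,
        -1.42040127e-01],
       [ 0.00000000e+00,  0.00000000e+00,  0.00000000e+00,
         1.00000000e+00]])}
```

View pics/top0.png

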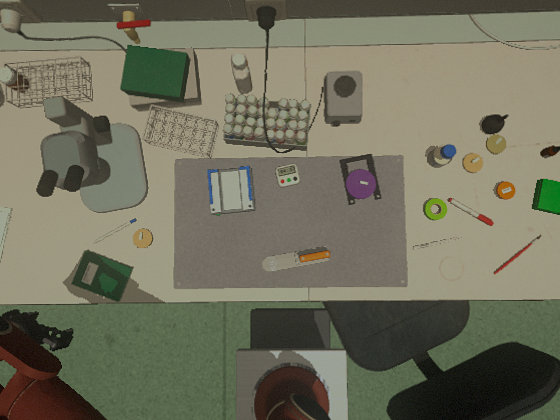

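View pics/scene0.png

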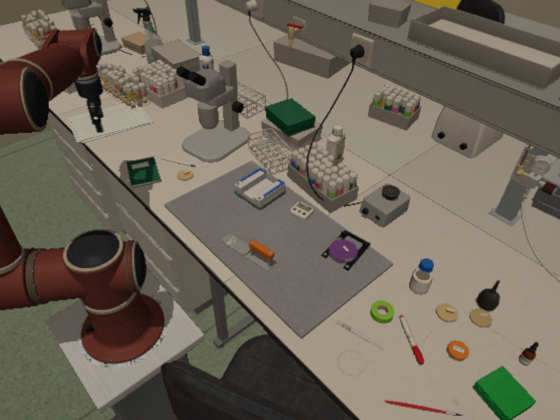

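The top view shows the lifter with its tip at (265,262) and handle at (315,255). The dish and black rest are at (361,182), with the open front towards the robot. The stand is at (232,190) and the timer at (288,175). I'll measure these next.

```bash
cat > h.py <<'E'
from station import *
import cv2,numpy as np
from scipy.spatial.transform import Rotation as Ro
def cam(n,o=None):
    c=get_calibration(n)
    K=np.array([[c["fx"],0,c["cx"]],[0,c["fy"],c["cy"]],[0,0,1]])
    if "mount" in c:
        T=np.eye(4);T[:3,:3]=Ro.from_rotvec(o["tool_rot"]).as_matrix();T[:3,3]=o["tool_pos"]
        M=np.linalg.inv(T@c["mount"]);R,t=M[:3,:3],M[:3,3]
    else: R,t=np.array(c["R"]),np.array(c["t"])
    return K,np.array(c["dist_coeffs"]),R,t
def onplane(C,px,z):
    K,d,R,t=C
    p=cv2.undistortPoints(np.asarray(px,float).reshape(-1,1,2),K,d)[:,0]
    r=np.c_[p,np.ones(len(p))]@R; c=-R.T@t
    return c+r*((z-c[2])/r[:,2])[:,None]
def proj(C,X):
    K,d,R,t=C
    return cv2.projectPoints(np.asarray(X,float),cv2.Rodrigues(R)[0],t,K,d)[0][:,0]
def blob(im,lo,hi,roi=None):
    h=cv2.cvtColor(im,cv2.COLOR_RGB2HSV);m=cv2.inRange(h,lo,hi)
    if roi: k=np.zeros_like(m);x0,y0,x1,y1=roi;k[y0:y1,x0:x1]=1;m*=k
    cs=cv2.findContours(m,cv2.RETR_EXTERNAL,cv2.CHAIN_APPROX_NONE)[0]
    return m,max(cs,key=cv2.contourArea)
E
python3 - <<'E'
from h import *
im=cv2.imread("pics/top0.png")[:,:,::-1].copy()
C=cam("top")
for nm,lo,hi,roi,z in [("handle",(8,140,100),(22,255,255),(280,230,350,280),.072),("dish",(125,60,40),(160,255,255),(330,150,390,210),.035)]:
    m,c=blob(im,lo,hi,roi); P=onplane(C,c[:,0],z)[:,:2]
    r=cv2.minAreaRect((P*1000).astype(np.float32));print(nm,cv2.contourArea(c),r)
a=im[150:300,160:420]
cv2.imwrite("pics/crop1.png",cv2.resize(a[:,:,::-1],None,fx=3,fy=3,interpolation=cv2.INTER_CUBIC))
E
```

```text
handle 171.5 ((421.20208740234375, -68.33949279785156), (18.99267578125, 83.9761962890625), 10.152077674865723)
dish 661.5 ((628.0549926757812, -207.088134765625), (83.68989562988281, 84.93942260742188), 88.66938018798828)
```

View pics/crop1.png

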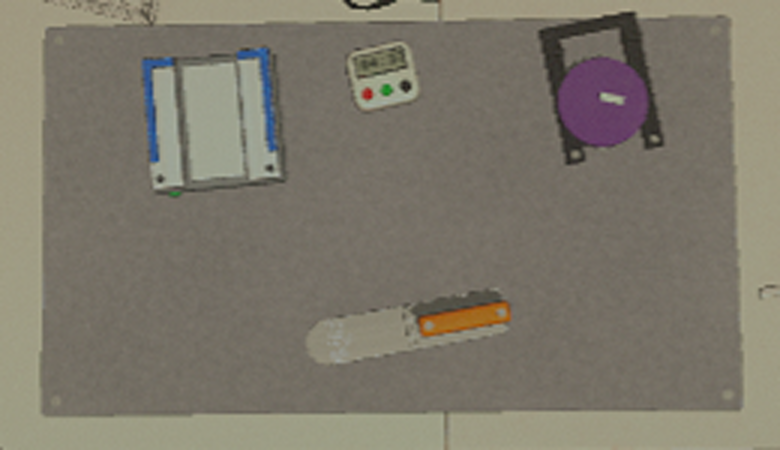

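```bash
cat >> h.py <<'E'
def head(o): 
    x=Ro.from_rotvec(o["tool_rot"]).as_matrix()[:,0];return np.degrees(np.arctan2(x[1],x[0]))
def goto(target,hd=None,o=None):
    "print spin to do FIRST, then shift in tool axes (mm) after the spin"
    o=o or get_obs();R=Ro.from_rotvec(o["tool_rot"]).as_matrix();h=head(o)
    s=0 if hd is None else (h-hd+180)%360-180
    R=R@Ro.from_euler('z',s,degrees=True).as_matrix()
    print("t %.2f head %.2f spin %.2f shift"%(o["t"],h,s),np.round(R.T@(np.array(target)-o["tool_pos"])*1000,1),"pos",np.round(o["tool_pos"]*1000,1),"F",np.round(o["contact_force"],1),"open",round(o["opening"]*1000,1))
E
python3 - <<'E'
from h import *
C=cam("top")
f=lambda P,z:onplane(C,[(160+x/3,150+y/3) for x,y in P],z)[:,:2]
r=f([(574,155),(655,140),(545,33),(633,15)],.02);print(r)
s=f([(160,180),(269,169),(148,60),(268,50)],.057);print(s)
for a in (r,s): v=(a[2]+a[3]-a[0]-a[1]);w=a[0]-a[1];print(np.degrees(np.arctan2(v[1],v[0])),np.degrees(np.arctan2(-w[0],w[1])))
c=s.mean(0);goto([c[0],c[1]+.03,.23],100)
E
```

```text
[[ 0.57693729 -0.1815257 ]
 [ 0.59059454 -0.26040416]
 [ 0.69789165 -0.15605798]
 [ 0.71442379 -0.2425365 ]]
[[0.55420619 0.21706066]
 [0.56340794 0.11319622]
 [0.6698714  0.22880846]
 [0.67798168 0.11357523]]
10.03936428907823 9.822977434162038
3.0150145185527517 5.06283163196536
t 0.10 head 154.23 spin 54.23 shift [-4.186e+02  2.764e+02  4.000e-01] pos [271.4 562.4 230.2] F [ 0.4 -0.1 -0.8] open 85.8
```

Emit:
servo_tool --pt "1 0 0 0 10.7" --pt "1 0 0 0 10.7" --pt "1 0 0 0 10.7" --pt "1 0 0 0 10.7" --pt "1 0 0 0 10.7" --pt "1 -50 0 0 0.7" --pt "1 -50 0 0 0" --pt "1 -50 0 0 0" --pt "1 -50 0 0 0" --pt "1 -50 0 0 0" --pt "1 -50 0 0 0" --pt "1 -50 0 0 0"

```text
t: 1.6
tool_pos: [0.333, 0.2167, 0.2309]
tool_rot: [2.018, 2.408, -0.0]
contact_force: [0.6, -1.0, 0.3]
opening: 0.0853
grip_force: 0.0
```

Emit:
servo_tool --pt "1 -50 0 0 0" --pt "1 -20 46 0 0" --pt "1 0 46 0 0" --pt "1 0 46 0 0" --pt "1 0 46 0 0" --pt "1 0 46 0 0" --pt "1 0 46 0 0" --pt "1 0 0 0 0" --pt "1 0 0 0 0"

```text
t: 2.72
tool_pos: [0.6165, 0.1973, 0.2305]
tool_rot: [-2.018, -2.406, 0.002]
contact_force: [0.6, 0.6, -0.3]
opening: 0.0853
grip_force: 0.0
```

```bash
python3 - <<'E'
from h import *
o=get_obs();np.save("o1.npy",o,allow_pickle=True);im=get_image("wrist");cv2.imwrite("pics/w1.png",im[:,:,::-1])
goto([.55,-.10,.23],100)
E
```

```text
t 2.77 head 100.04 spin 0.04 shift [-281.3 -116.9    1.2] pos [616.3 197.3 231.1] F [-0.3 -1.3  0.3] open 85.6
```

View pics/w1.png

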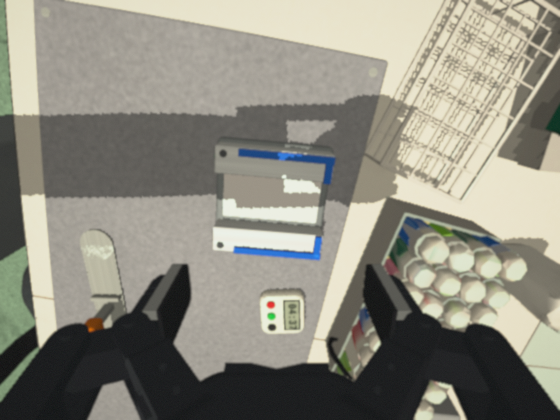

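The wrist view shows the stand with its open front at left (col ~217). The rail screws are at (223,153) and (220,245), and the blue rims run along both sides with the back at right. The lifter tip is at (95,240). I'll measure the stand from the blue mask and then move on to the rack.

```bash
python3 - <<'E'
from h import *
o=np.load("o1.npy",allow_pickle=True).item();C=cam("wrist",o)
im=cv2.imread("pics/w1.png")[:,:,::-1].copy()
h=cv2.cvtColor(im,cv2.COLOR_RGB2HSV);m=cv2.inRange(h,(100,130,40),(125,255,255));m[:,:200]=0;m[:,345:]=0;m[:130]=0;m[270:]=0
n,l,st,_=cv2.connectedComponentsWithStats(m);print(st[1:][st[1:,4]>20])
keep=np.isin(l,[i for i in range(1,n) if st[i,4]>60])
ys,xs=np.nonzero(keep);P=onplane(C,np.c_[xs,ys],.062)[:,:2]*1000
r=cv2.minAreaRect(P.astype(np.float32));print(r);print(cv2.boxPoints(r))
s=onplane(C,[(223,153),(220,245)],.057)[:,:2]*1000;print(s)
E
```

```text
[[239 149  96  35 717]
 [234 237  87  23 587]]
((626.014892578125, 170.46188354492188), (97.69432067871094, 118.6599349975586), 4.831864833831787)
[[572.3438   225.4665  ]
 [582.3388   107.228264]
 [679.686    115.45726 ]
 [669.691    233.6955  ]]
[[556.09094497 217.09451893]
 [565.08400972 111.13167475]]
```

Emit:
servo_tool --pt "1 -47 -20 0 0" --pt "1 -47 -20 0 0" --pt "1 -47 -20 0 0" --pt "1 -47 -20 0 0" --pt "1 -47 -20 0 0" --pt "1 -47 -17 0 0" --pt "1 0 0 0 0" --pt "1 0 0 0 0"

```text
t: 3.78
tool_pos: [0.5506, -0.1001, 0.2318]
tool_rot: [2.019, 2.407, 0.001]
contact_force: [-0.5, 0.8, 0.1]
opening: 0.0856
grip_force: 0.0
```

```bash
python3 - <<'E'
from h import *
o=get_obs();np.save("o2.npy",o,allow_pickle=True);im=get_image("wrist");cv2.imwrite("pics/w2.png",im[:,:,::-1])
goto([.421,-.068,.23],100)
E
```

```text
t 3.83 head 100.08 spin 0.08 shift [  53.7 -122.3    1.6] pos [550.8 -99.6 231.6] F [ 0.3  0.5 -0.5] open 85.4
```

View pics/w2.png

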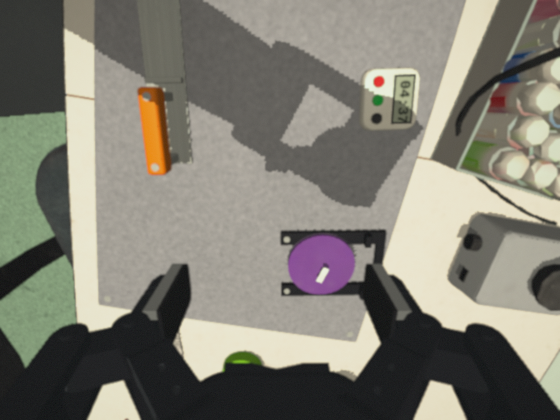

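The wrist view shows the dish at (321,264) and the rest's front screws at (288,239) and (287,290). The rest's back is at col ~384, the handle is at (153,131), and the blade points up and slightly left.

```bash
python3 - <<'E'
from h import *
o=np.load("o2.npy",allow_pickle=True).item();C=cam("wrist",o)
im=cv2.imread("pics/w2.png")[:,:,::-1].copy()
m,c=blob(im,(8,150,100),(22,255,255),(120,70,190,190));P=onplane(C,c[:,0],.072)[:,:2]*1000
r=cv2.minAreaRect(P.astype(np.float32));print("handle",r)
m,c=blob(im,(125,60,30),(165,255,255),(270,220,370,310));
for z in(.035,.02):
    P=onplane(C,c[:,0],z)[:,:2]*1000;print("dish",z,cv2.minEnclosingCircle(P.astype(np.float32)),cv2.minAreaRect(P.astype(np.float32)))
s=onplane(C,[(288,239.5),(287.5,290.5)],.02)[:,:2]*1000;print("screws",s)
g=im.max(2);k=((g<45)*255).astype(np.uint8);k[:, :275]=0;k[:225]=0;k[305:]=0;k[:,392:]=0
for col in (283,294): print(col,im[225:305,col].max(1))
for row in (238,290): print(row,im[row,270:300].max(1))
print(im[222:262,350].max(1))
E
```

```text
handle ((422.7462158203125, -69.31272888183594), (22.346189498901367, 82.81137084960938), 7.938903331756592)
dish 0.035 ((626.238525390625, -205.24618530273438), 44.55739974975586) ((625.9378662109375, -204.7517852783203), (83.67457580566406, 86.62031555175781), 9.884681701660156)
dish 0.02 ((630.2677001953125, -213.62338256835938), 46.53014373779297) ((629.95361328125, -213.10682678222656), (87.37940979003906, 90.45506286621094), 9.882257461547852)
screws [[ 580.03300584 -183.75204275]
 [ 593.67756352 -259.49547797]]
283 [166 166 167 165 154 117  68  39  40  44  48  57  80 101 114 108  89  62
  50  84 128 156 164 165 165 163 166 167 165 164 165 167 169 168 167 166
 163 162 165 168 169 168 163 163 164 166 169 171 171 169 167 166 166 166
 165 160 141  95  49  28  33  40  42  48  69  91  96  80  55  54  91 136
 161 166 164 164 165 163 165 165]
294 [169 168 166 164 151 111  62  38  39  47  46  45  47  46  44  45  44  47
  51  64  80  84  93 105 122 138 146 150 150 150 150 150 151 151 151 151
 149 152 152 152 151 151 150 151 152 150 151 151 149 151 151 150 150 150
 151 150 148 135 108  71  49  41  43  42  44  42  43  42  41  54  90 133
 156 160 158 159 161 163 163 161]
238 [173 169 165 165 164 164 166 167 164 151 113  67  56 101 153 177 184 181
 169 136  89  53  46  46  46  46  47  45  46  45]
290 [164 161 161 162 163 165 167 168 171 170 153 101  58  91 142 171 182 181
 164 124  73  47  41  44  42  45  42  40  42  41]
[163 162 163 164 166 167 157 129  82  42  38  40  43  44  45  42  43  42
  42  42  44  54  72  88  93 100 116 130 141 147 149 149 150 150 149 148
 148 149 148 148]
```

Emit:
servo_tool --pt "1 10 -30 20 0" --pt "1 10 -30 20 0" --pt "1 10 -30 20 0" --pt "1 10 -30 20 0" --pt "1 12 0 10 0" --pt "1 0 0 0 0" --pt "1 0 0 0 0"

```text
t: 4.7
tool_pos: [0.4253, -0.0702, 0.1425]
tool_rot: [2.016, 2.407, 0.001]
contact_force: [0.8, 0.2, 0.5]
opening: 0.0852
grip_force: 0.0
```

```bash
python3 - <<'E'
from h import *
o=get_obs();im=get_image("wrist");cv2.imwrite("pics/w3.png",im[:,:,::-1]);C=cam("wrist",o)
m,c=blob(im,(8,150,100),(22,255,255));P=onplane(C,c[:,0],.072)[:,:2]*1000
r=cv2.minAreaRect(P.astype(np.float32));print("handle",r,cv2.boundingRect(c))
goto([r[0][0]/1e3,r[0][1]/1e3,.041],100,o)
E
```

```text
handle ((419.88494873046875, -67.08013916015625), (18.693225860595703, 86.4621810913086), 10.272957801818848) (257, 154, 27, 110)
t 4.70 head 100.11 spin 0.11 shift [  4.2  -5.  101.5] pos [425.3 -70.2 142.5] F [0.8 0.2 0.5] open 85.2
```

View pics/w3.png

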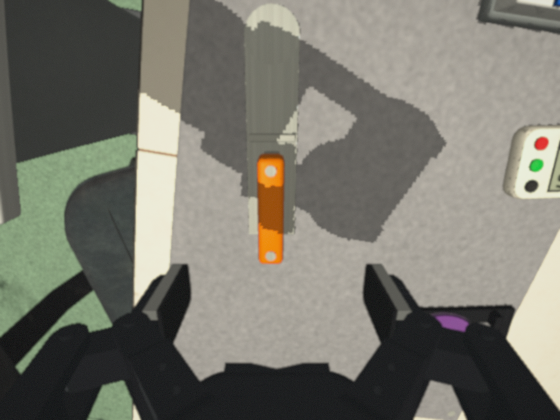

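The handle is centred at (270,210), the blade points straight up in the image, and the heading matches within 0.3°. Next I'll descend and grip.

Emit:
servo_tool --pt "1 7 -5 30 0" --pt "1 7 0 30 0" --pt "1 0 0 25 0" --pt "1 0 0 16 0" --pt "1 0 0 0 0" --pt "0 0 0 0 0" --pt "0 0 0 0 0" --pt "0 0 0 0 0" --pt "0 0 0 0 0" --pt "0 0 0 0 0" --pt "0 0 0 0 0" --pt "0 0 0 0 0" --force 90

```text
t: 6.25
tool_pos: [0.4171, -0.0576, 0.0409]
tool_rot: [2.018, 2.406, 0.001]
contact_force: [-0.2, 0.6, 4.5]
opening: 0.0187
grip_force: 88.2
```

Emit:
servo_tool --pt "0 0 0 0 0" --pt "0 0 0 0 0" --pt "0 0 0 0 0" --pt "0 0 0 0 0"

```text
t: 6.75
tool_pos: [0.4171, -0.0576, 0.0409]
tool_rot: [2.018, 2.406, 0.001]
contact_force: [-0.5, 0.1, 6.0]
opening: 0.0191
grip_force: 88.3
```

Emit:
servo_tool --pt "0 0 0 -20 0" --pt "0 0 0 -40 0" --pt "0 0 0 -40 10" --pt "0 0 0 -10 10" --pt "0 0 0 0 10" --pt "0 0 0 0 10" --pt "0 0 0 0 10" --pt "0 0 0 0 10" --pt "0 0 0 0 10" --pt "0 0 0 0 10" --pt "0 0 0 0 10"

```text
t: 8.12
tool_pos: [0.4155, -0.0571, 0.1487]
tool_rot: [-3.129, -0.265, 0.004]
contact_force: [0.7, 0.2, -1.6]
opening: 0.0188
grip_force: 88.2
```

Emit:
servo_tool --pt "0 40 32 0 0" --pt "0 40 32 0 0" --pt "0 42 32 0 0" --pt "0 0 0 0 0" --pt "0 0 0 0 0"

```text
t: 8.75
tool_pos: [0.5522, -0.1302, 0.1486]
tool_rot: [-3.128, -0.274, 0.005]
contact_force: [-0.1, -0.0, -1.8]
opening: 0.0186
grip_force: 88.3
```

```bash
python3 - <<'E'
from h import *
o=get_obs();np.save("o4.npy",o,allow_pickle=True);im=get_image("wrist");cv2.imwrite("pics/w4.png",im[:,:,::-1]);C=cam("wrist",o)
goto([.414,-.249,.15],10.1,o)
E
```

```text
t 8.75 head 10.02 spin -0.08 shift [-156.8   92.7   -1.1] pos [ 552.2 -130.2  148.6] F [-0.1 -0.  -1.8] open 18.6
```

View pics/w4.png

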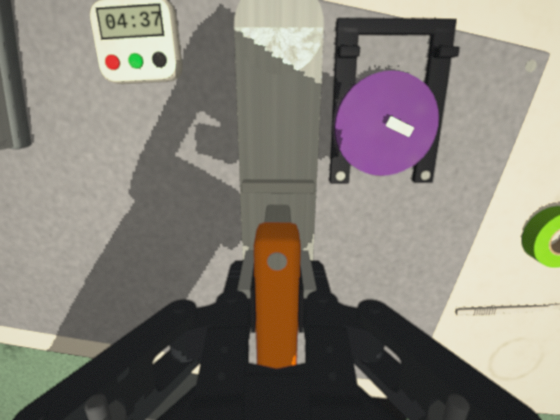

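The view shows the blade straight ahead of the gripper (cols 238–320). The dish is centred at about (387,123), the rest's screws are at (340,176) and (426,175), and its back bar is at row ~27.

```bash
python3 - <<'E'
from h import *
o=np.load("o4.npy",allow_pickle=True).item();C=cam("wrist",o)
im=cv2.imread("pics/w4.png")[:,:,::-1].copy()
R=Ro.from_rotvec(o["tool_rot"]).as_matrix()
T=lambda px,z:((onplane(C,px,z)-o["tool_pos"])@R*1000)[:,:2]
m,c=blob(im,(125,60,30),(165,255,255),(325,50,450,190))
for z in(.035,.02):
    P=T(c[:,0],z);r=cv2.minEnclosingCircle(P.astype(np.float32));print("dish",z,r,P.min(0),P.max(0))
def sc(x,y):
    g=im[y-9:y+10,x-9:x+10].min(2).astype(float);w=np.clip(g-100,0,None);w[:, :][np.hypot(*np.mgrid[-9:10,-9:10])>6]=0
    ys,xs=np.mgrid[y-9:y+10,x-9:x+10];return (xs*w).sum()/w.sum(),(ys*w).sum()/w.sum()
s=[sc(340,176),sc(425,175)];print(s);print("screws",T(s,.02))
# rail edges at front row / back bar outer corners
print("bar corners",T([(337,19),(456,19)],.02),"rail front corners",T([(331,183),(350,183),(414,182),(434,182)],.02))
zb=o["tool_pos"][2]-.0289+.003
print("blade edges",T([(240,150),(318,150),(244,178),(316,178)],zb),"rib",T([(279,181),(279,191)],zb+.009))
g=im[150].max(1);print(g[230:250],g[308:328])
E
```

```text
dish 0.035 ((62.357574462890625, 89.13462829589844), 43.305030822753906) [20.84197665 46.09955165] [104.57178788 132.17788622]
dish 0.02 ((61.059566497802734, 94.40695190429688), 45.8486213684082) [17.1054576  48.84411719] [105.75329772 139.97842562]
[(np.float64(340.1321614583333), np.float64(175.61697048611111)), (np.float64(425.1463116008571), np.float64(174.9283746556474))]
screws [[ 16.47345525  57.23559036]
 [ 17.28103448 135.25636176]]
bar corners [[142.67074101  46.82400593]
 [144.12121399 141.25081355]] rail front corners [[  9.51291829  49.31911463]
 [  9.52666915  66.77239727]
 [ 10.56675706 125.90043414]
 [ 10.60924117 144.61956775]]
blade edges [[ 56.73448451 -20.58964404]
 [ 56.72241141  22.14830505]
 [ 40.90757244 -18.94720007]
 [ 40.90029194  21.69882288]] rib [[41.57771662  0.73832568]
 [35.97430595  0.74962821]]
[100 100 100 100 103 102 101 101 104 113 117 118 117 115 115 113 116 116
 119 121] [115 116 115 115 113 113 111 112 112 108 101  98 102 102 103 102 101 102
 102 102]
```

```bash
python3 - <<'E'
from h import *
o=np.load("o4.npy",allow_pickle=True).item()
R=Ro.from_rotvec(o["tool_rot"]).as_matrix()
V=[("wrist","w4",(325,50,450,190)),("wrist2","w2",(270,220,370,310)),("top","top0",(330,150,390,210)),("scene","scene0",(320,230,370,275))]
o2=np.load("o2.npy",allow_pickle=True).item()
def ray(n,p):
    C=cam("wrist",o if n=="wrist" else o2) if "wrist" in n else cam(n)
    a=onplane(C,[p],.035)[0];c=-C[2].T@C[3];d=(a-c)/np.linalg.norm(a-c);return c,d
H=[];L=[]
for n,f,roi in V:
    im=cv2.imread(f"pics/{f}.png")[:,:,::-1].copy()
    m,c=blob(im,(125,50,25),(165,255,255),roi);h=cv2.convexHull(c);M=cv2.moments(h);H.append(ray(n,(M["m10"]/M["m00"],M["m01"]/M["m00"])))
    k=np.zeros_like(m);cv2.fillPoly(k,[h],1);k=cv2.erode(k,np.ones((5,5)));w=k*np.clip(im[:,:,1].astype(float)-110,0,None)
    ys,xs=np.nonzero(w);L.append(ray(n,(np.average(xs,weights=w[ys,xs]),np.average(ys,weights=w[ys,xs]))))
for nm,rs in(("hull",H),("label",L)):
  for idx in ([0,1,2,3],[0,3],[0,2],[2,3]):
    A=sum(np.eye(3)-np.outer(rs[i][1],rs[i][1]) for i in idx);b=sum((np.eye(3)-np.outer(rs[i][1],rs[i][1]))@rs[i][0] for i in idx)
    X=np.linalg.solve(A,b);print(nm,idx,np.round(X*1000,1),"tool",np.round((X-o["tool_pos"])@R*1000,1))
E
```

```text
hull [0, 1, 2, 3] [ 630.1 -211.2   20.4] tool [ 63.   93.5 127.8]
hull [0, 3] [ 630.7 -211.6   20.1] tool [ 63.6  94.  128.1]
hull [0, 2] [ 630.1 -209.6   24. ] tool [ 63.4  91.9 124.2]
hull [2, 3] [ 630.8 -210.3   18.8] tool [ 63.9  92.8 129.4]
label [0, 1, 2, 3] [ 630.7 -217.6   34.9] tool [ 62.4 100.  113.4]
label [0, 3] [ 630.5 -218.2   34.5] tool [ 62.1 100.5 113.8]
label [0, 2] [ 630.2 -214.2   43.5] tool [ 62.6  96.5 104.7]
label [2, 3] [ 632.4 -216.6   31.7] tool [ 64.3  99.2 116.6]
```

Emit:
servo_tool --pt "0 -40 24 0 0" --pt "0 -40 24 0 0" --pt "0 -40 24 0 0" --pt "0 -40 23.4 0 -0.75" --pt "0 0 0 30 0" --pt "0 0 0 40 0" --pt "0 0 0 20 0" --pt "0 0 0 5 0" --pt "0 0 0 0 0" --pt "0 0 0 0 0"

```text
t: 10.05
tool_pos: [0.4133, -0.253, 0.0568]
tool_rot: [3.126, 0.295, 0.003]
contact_force: [-0.4, 0.8, -2.4]
opening: 0.0187
grip_force: 88.5
```

```bash
python3 - <<'E'
from h import *
o=np.load("o4.npy",allow_pickle=True).item();R=Ro.from_rotvec(o["tool_rot"]).as_matrix()
tg=o["tool_pos"]+R@np.array([-.160,.0954,0]);tg[2]=.0434
goto(tg,10.75)
E
```

```text
t 10.05 head 10.79 spin 0.04 shift [-1.8 -1.4 13.4] pos [ 413.3 -253.    56.8] F [-0.4  0.8 -2.4] open 18.7
```

Emit:
servo_tool --pt "0 0 -1.4 7 0" --pt "0 0 0 6 0" --pt "0 0 0 0 0" --pt "0 0 0 0 0" --pt "0 0 0 0 0"

```text
t: 10.68
tool_pos: [0.4123, -0.2513, 0.0425]
tool_rot: [3.127, 0.295, 0.0]
contact_force: [0.2, -0.1, -1.8]
opening: 0.019
grip_force: 88.5
```

```bash
python3 - <<'E'
from h import *
o=get_obs();im=get_image("scene");C=cam("scene")
cv2.imwrite("pics/s5.png",cv2.resize(im[190:320,210:410,::-1],None,fx=4,fy=4,interpolation=cv2.INTER_CUBIC))
w=get_image("wrist");cv2.imwrite("pics/w5.png",w[:,:,::-1]);np.save("o5.npy",o,allow_pickle=True)
goto(o["tool_pos"],10.75,o);print(o["wrist_torque"])
E
```

```text
t 10.68 head 10.78 spin 0.03 shift [0. 0. 0.] pos [ 412.3 -251.3   42.5] F [ 0.2 -0.1 -1.8] open 19.0
[0.00850425 0.01832669 0.02924165]
```

View pics/w5.png

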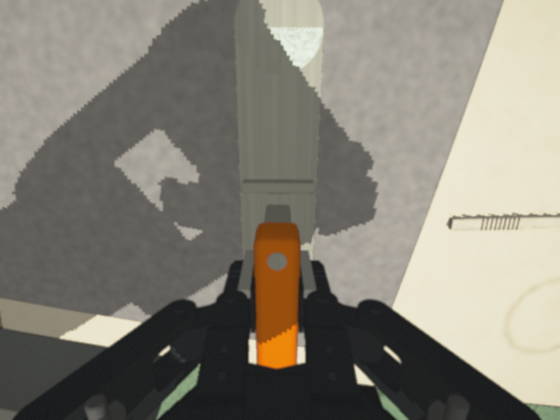

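The blade is level and clear of the board (only the lifter's weight shows in the force). I'll raise it 0.6 mm and slide it in.

Emit:
servo_tool --pt "0 0 0 -0.6 0" --pt "0 15 0 0 0" --pt "0 20 0 0 0" --pt "0 20 0 0 0" --pt "0 20 0 0 0" --pt "0 15 0 0 0" --pt "0 10 0 0 0" --pt "0 8 0 0 0" --pt "0 6 0 0 0" --pt "0 4 0 0 0" --pt "0 0 0 0 0" --pt "0 0 0 0 0"

```text
t: 12.28
tool_pos: [0.5279, -0.2291, 0.0429]
tool_rot: [-3.128, -0.295, 0.0]
contact_force: [0.1, -1.2, -1.9]
opening: 0.0186
grip_force: 88.5
```

```bash
python3 - <<'E'
from h import *
o=get_obs();w=get_image("wrist");cv2.imwrite("pics/w6.png",w[:,:,::-1]);np.save("o6.npy",o,allow_pickle=True)
goto(o["tool_pos"],10.75,o)
E
```

```text
t 12.28 head 10.77 spin 0.02 shift [0. 0. 0.] pos [ 527.9 -229.1   42.9] F [ 0.1 -1.2 -1.9] open 18.6
```

View pics/w6.png

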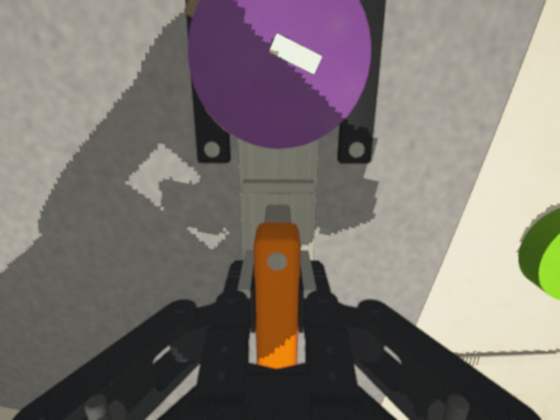

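The blade is under the dish, which is centred at (280,55). The screws are at (212,150) and (357,150), and the blade lies between them. There is still a gap between the rib (row ~180) and the dish edge (row 148).

```bash
python3 - <<'E'
from h import *
o=np.load("o6.npy",allow_pickle=True).item();C=cam("wrist",o);R=Ro.from_rotvec(o["tool_rot"]).as_matrix()
im=cv2.imread("pics/w6.png")[:,:,::-1].copy()
T=lambda px,z:((onplane(C,px,z)-o["tool_pos"])@R*1000)[:,:2]
m,c=blob(im,(125,50,25),(165,255,255),(150,0,420,200));c=c[:,0]
for z in(.02,.025,.035):
    P=T(c,z);i=np.argmin(P[:,0]);print(z,"near",P[i],"y",P[:,1].min(),P[:,1].max())
zb=o["tool_pos"][2]-.0289
print("rib rows",[(r,T([(279,r)],zb+.012)[0].round(1)) for r in(178,181,184)],"screw",T([(212,150),(357,150)],.02))
print(im[170:195,270].max(1))
E
```

```text
0.02 near [58.26579522  1.28777711] y -44.384453106429554 46.254723702939444
0.025 near [59.06016201  1.22956806] y -43.057787265691246 44.833025393806786
0.035 near [60.64889558  1.11314995] y -40.4044555842146 41.989628775541505
rib rows [(178, array([43.2,  0.7])), (181, array([41.6,  0.7])), (184, array([39.9,  0.7]))] screw [[ 57.26092359 -35.36249478]
 [ 57.23330765  42.845836  ]]
[118 118 116 117 117 116 116 118 112 100  89  87  92 104 111 113 114 113
 113 113 113 111 104 101 109]
```

Emit:
servo_tool --pt "0 5 0 0 0" --pt "0 4 0 0 0" --pt "0 3 0 0 0" --pt "0 0 0 0 0" --pt "0 0 0 0 0"

```text
t: 12.95
tool_pos: [0.5399, -0.2268, 0.0428]
tool_rot: [-3.128, -0.295, 0.0]
contact_force: [-0.5, -1.0, -1.7]
opening: 0.0185
grip_force: 88.5
```

```bash
python3 - <<'E'
from h import *
o=get_obs();C=cam("wrist",o);im=get_image("wrist");cv2.imwrite("pics/w7.png",im[:,:,::-1]);R=Ro.from_rotvec(o["tool_rot"]).as_matrix()
T=lambda px,z:((onplane(C,px,z)-o["tool_pos"])@R*1000)[:,:2]
m,c=blob(im,(125,50,25),(165,255,255),(150,0,420,200));P=T(c[:,0],.022);print(P.min(0),P.max(0))
goto(o["tool_pos"],10.75,o)
E
```

```text
[ 46.11009182 -43.79183993] [127.4828312   45.79950782]
t 12.95 head 10.78 spin 0.03 shift [0. 0. 0.] pos [ 539.9 -226.8   42.8] F [-0.5 -1.  -1.7] open 18.5
```

Emit:
servo_tool --pt "0 0 0 -1.5 0" --pt "0 0 0 -1.5 0" --pt "0 0 0 -2 0" --pt "0 0 0 -4 0" --pt "0 0 0 -6 0" --pt "0 0 0 -8 0" --pt "0 0 0 -6 0" --pt "0 0 0 -3 0" --pt "0 0 0 -1 0" --pt "0 0 0 0 0"

```text
t: 14.25
tool_pos: [0.5398, -0.2268, 0.0758]
tool_rot: [-3.128, -0.295, 0.0]
contact_force: [0.8, 0.0, -3.0]
opening: 0.0185
grip_force: 88.3
```

```bash
python3 - <<'E'
from h import *
o=get_obs();C=cam("wrist",o);im=get_image("wrist");cv2.imwrite("pics/w8.png",im[:,:,::-1]);R=Ro.from_rotvec(o["tool_rot"]).as_matrix()
T=lambda px,z:((onplane(C,px,z)-o["tool_pos"])@R*1000)[:,:2]
m,c=blob(im,(125,50,25),(165,255,255),(150,0,420,200));P=T(c[:,0],o["tool_pos"][2]-.026+.002);print(P.min(0),P.max(0))
goto(o["tool_pos"],10.75,o)
s=get_image("scene");cv2.imwrite("pics/s8.png",cv2.resize(s[180:310,230:430,::-1],None,fx=4,fy=4,interpolation=cv2.INTER_CUBIC))
E
```

```text
[ 46.49017628 -43.73196088] [128.315623    45.12062547]
t 14.25 head 10.78 spin 0.03 shift [0. 0. 0.] pos [ 539.8 -226.8   75.8] F [ 0.8  0.  -3. ] open 18.5
```

View pics/s8.png

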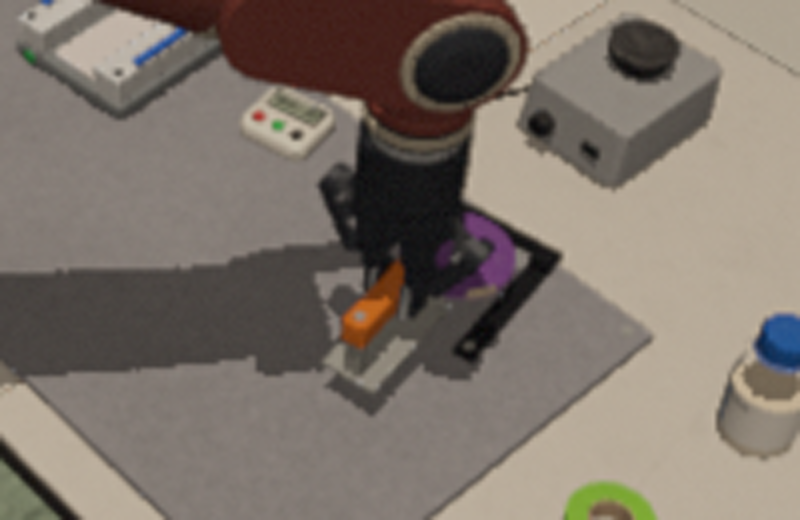

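The dish sits level on the blade, up against the rib. I'll raise it further and carry it gently to a viewpoint beside the stand.

Emit:
servo_tool --pt "0 0 0 -4 0" --pt "0 0 0 -8 0" --pt "0 0 0 -12 0" --pt "0 0 0 -12 0" --pt "0 0 0 -10 0" --pt "0 0 0 -6 0" --pt "0 0 0 -2 0" --pt "0 0 0 0 0"

```text
t: 15.35
tool_pos: [0.5398, -0.2268, 0.1297]
tool_rot: [-3.127, -0.295, 0.0]
contact_force: [0.8, 1.1, -2.2]
opening: 0.0186
grip_force: 88.4
```

Emit:
servo_tool --pt "0 1.5 -6 0 0" --pt "0 3 -12 0 0" --pt "0 4.6 -18 0 0" --pt "0 6 -24 0 0" --pt "0 7 -28 0 0" --pt "0 6.6 -26 0 0" --pt "0 6.6 -26 0 0" --pt "0 6.6 -26 0 0" --pt "0 7 -28 0 0" --pt "0 6 -24 0 0" --pt "0 4.6 -18 0 0" --pt "0 3 -12 0 0"

```text
t: 16.85
tool_pos: [0.5548, 0.0298, 0.1299]
tool_rot: [3.128, 0.297, -0.0]
contact_force: [-0.2, -0.7, -2.8]
opening: 0.0187
grip_force: 88.3
```

Emit:
servo_tool --pt "0 1.5 -6 0 0" --pt "0 0 0 0 1" --pt "0 0 0 0 2" --pt "0 0 0 0 2" --pt "0 0 0 0 0.95" --pt "0 0 0 0 0" --pt "0 0 0 0 0"

```text
t: 17.73
tool_pos: [0.5553, 0.0346, 0.1299]
tool_rot: [-3.139, -0.132, 0.0]
contact_force: [0.1, 0.2, -3.1]
opening: 0.0188
grip_force: 88.3
```

```bash
python3 - <<'E'
from h import *
o=get_obs();im=get_image("wrist");cv2.imwrite("pics/w9.png",im[:,:,::-1]);np.save("o9.npy",o,allow_pickle=True)
goto(o["tool_pos"],4.83,o)
E
```

```text
t 17.73 head 4.82 spin -0.01 shift [0. 0. 0.] pos [555.3  34.6 129.9] F [ 0.1  0.2 -3.1] open 18.8
```

View pics/w9.png

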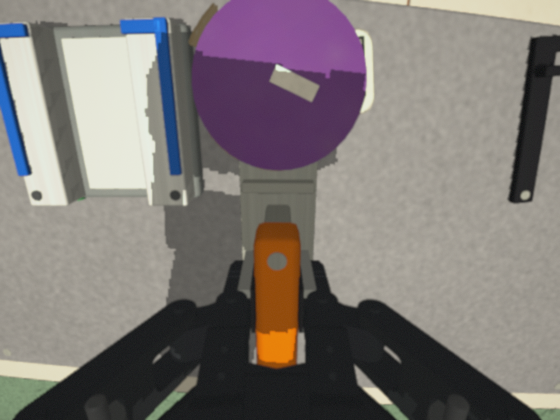

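The stand is at upper left, with its rail screws at (36,196) and (175,196), its right rim over cols 160–180, and its back rim at row ~25. The dish is centred on the blade at about (279,82).

```bash
python3 - <<'E'
from h import *
o=np.load("o9.npy",allow_pickle=True).item();C=cam("wrist",o);R=Ro.from_rotvec(o["tool_rot"]).as_matrix()
im=cv2.imread("pics/w9.png")[:,:,::-1].copy()
T=lambda px,z:((onplane(C,px,z)-o["tool_pos"])@R*1000)[:,:2]
def sc(x,y):
    w=np.clip(140-im[y-7:y+8,x-7:x+8].max(2).astype(float),0,None);w[np.hypot(*np.mgrid[-7:8,-7:8])>6]=0
    ys,xs=np.mgrid[y-7:y+8,x-7:x+8];return (xs*w).sum()/w.sum(),(ys*w).sum()/w.sum()
s=[sc(36,196),sc(175,196)];print(s,"screws",T(s,.057).round(1))
h=cv2.cvtColor(im,cv2.COLOR_RGB2HSV);m=cv2.inRange(h,(100,130,40),(125,255,255));m[:,190:]=0;m[210:]=0
n,l,st,_=cv2.connectedComponentsWithStats(m)
for i in range(1,n):
    if st[i,4]>100:
        ys,xs=np.nonzero(l==i);P=T(np.c_[xs,ys],.062);print(st[i],P.min(0).round(1),P.max(0).round(1))
        for a,b in((60,80),(20,40),(40,60)):
            k=P[(P[:,0]>a)&(P[:,0]<b)];print("  y at x",a,b,k[:,1].min().round(1),k[:,1].max().round(1))
m,c=blob(im,(125,50,25),(165,255,255),(150,0,420,200));zb=o["tool_pos"][2]-.0259
for z in(0,.002,.006):
    P=T(c[:,0],zb+z);k=P[c[:,0,1]>2];print(k.min(0),k.max(0),cv2.fitEllipse(k.astype(np.float32)))
E
```

```text
[(np.float64(36.40843123704216), np.float64(195.07705597788527)), (np.float64(174.9476235146967), np.float64(195.12711069418387))] screws [[  15.9 -181.5]
 [  15.7  -75.7]]
[ 120   18   61  156 2175] [ 33.7 -96.8] [130.7 -68. ]
  y at x 60 80 -75.5 -68.2
  y at x 20 40 -75.3 -68.2
  y at x 40 60 -75.4 -68.2
[  0  24  28  13 331] [ 122.9 -175.6] [ 130.  -157.2]Traceback (most recent call last):
  File "<stdin>", line 15, in <module>
    return umr_minimum(a, axis, None, out, keepdims, initial, where)
ValueError: zero-size array to reduction operation minimum which has no identity
```

```bash
python3 - <<'E'
from h import *
o=np.load("o9.npy",allow_pickle=True).item();C=cam("wrist",o);R=Ro.from_rotvec(o["tool_rot"]).as_matrix()
im=cv2.imread("pics/w9.png")[:,:,::-1].copy()
T=lambda px,z:((onplane(C,px,z)-o["tool_pos"])@R*1000)[:,:2]
m,c=blob(im,(125,50,25),(165,255,255),(150,0,420,200));zb=o["tool_pos"][2]-.0259
for z in(0,.002,.006,.015):
    P=T(c[:,0],zb+z);k=P[c[:,0,1]>2];print(z,k.min(0),k.max(0),cv2.fitEllipse(k.astype(np.float32)))
print("blade y",T([(241,175),(316,175)],zb))
E
```

```text
0 [ 45.99700745 -44.27680914] [127.49874533  45.20833984] ((90.74121856689453, 0.43904948234558105), (89.15188598632812, 89.71517944335938), 99.24700164794922)
0.002 [ 46.45435059 -43.75657768] [126.9854761   44.66288368] ((90.66569519042969, 0.42675384879112244), (88.09016418457031, 88.6467514038086), 99.24703216552734)
0.006 [ 47.36903688 -42.71611476] [125.95893763  43.57197136] ((90.51465606689453, 0.40216705203056335), (85.96672821044922, 86.50989532470703), 99.24700927734375)
0.015 [ 49.42708102 -40.37507318] [123.64922608  41.11741865] ((90.17481231689453, 0.34684157371520996), (81.18899536132812, 81.70197296142578), 99.24706268310547)
blade y [[ 42.57681353 -20.55723521]
 [ 42.54816966  21.67916424]]
```

Emit:
servo_tool --pt "0 -1 -6 0 0" --pt "0 -2 -12 0 0" --pt "0 -3 -18 0 0" --pt "0 -3.3 -20 0 0" --pt "0 -3.3 -20 0 0" --pt "0 -3 -18 0 0" --pt "0 -2.3 -14 0 0" --pt "0 -1.8 -11 0 0" --pt "0 -1 -6.5 0 0" --pt "0 -0.6 -3.2 0 0" --pt "0 0 0 0 0" --pt "0 0 0 0 0"

```text
t: 19.27
tool_pos: [0.5233, 0.1608, 0.1299]
tool_rot: [3.139, 0.131, 0.0]
contact_force: [-0.5, -0.7, -3.4]
opening: 0.0187
grip_force: 88.3
```

```bash
python3 - <<'E'
from h import *
o=np.load("o9.npy",allow_pickle=True).item();R=Ro.from_rotvec(o["tool_rot"]).as_matrix()
goto(o["tool_pos"]+R@np.array([-.0213,-.1287,0]),4.82)
o=get_obs();im=get_image("wrist");cv2.imwrite("pics/w10.png",im[:,:,::-1]);np.save("o10.npy",o,allow_pickle=True)
C=cam("wrist",o);R=Ro.from_rotvec(o["tool_rot"]).as_matrix()
T=lambda px,z:((onplane(C,px,z)-o["tool_pos"])@R*1000)[:,:2]
m,c=blob(im,(125,50,25),(165,255,255),(150,0,420,200));zb=o["tool_pos"][2]-.0259
P=T(c[:,0],zb);k=P[c[:,0,1]>2];print("dish",cv2.fitEllipse(k.astype(np.float32)))
h=cv2.cvtColor(im,cv2.COLOR_RGB2HSV);m=cv2.inRange(h,(100,130,40),(125,255,255));m[220:]=0
n,l,st,_=cv2.connectedComponentsWithStats(m)
for i in range(1,n):
    if st[i,4]>80:
        ys,xs=np.nonzero(l==i);P=T(np.c_[xs,ys],.062);print(st[i],P.min(0).round(1),P.max(0).round(1))
E
```

```text
t 19.27 head 4.80 spin -0.02 shift [-0.1 -0.3 -0. ] pos [523.3 160.8 129.9] F [-0.5 -0.7 -3.4] open 18.7
dish ((90.66835021972656, 0.5026231408119202), (89.1915054321289, 89.36071014404297), 91.33827209472656)
[ 178    0   23  145 1398] [ 53.9 -59.9] [140.2 -52. ]
[ 353    0   23  144 1176] [54.5 51.2] [140.1  58.8]
```

View pics/w10.png

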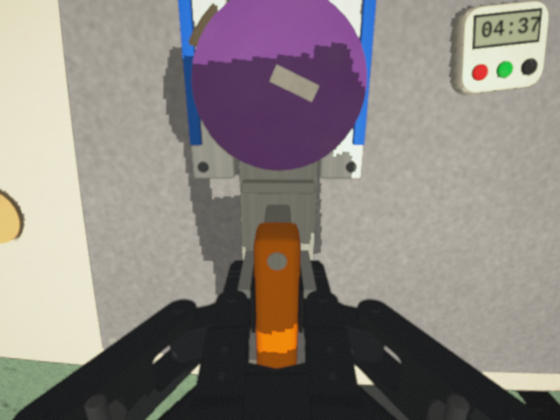

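The dish is about 1 mm off the stand's axis, with the side rims reading −59.9 and +58.8 against the dish centre at +0.5. I'll correct that and lower the blade.

Emit:
servo_tool --pt "0 -0.7 -1 0 0" --pt "0 0 0 5 0" --pt "0 0 0 10 0" --pt "0 0 0 10 0" --pt "0 0 0 7 0" --pt "0 0 0 4 0" --pt "0 0 0 3 0" --pt "0 0 0 3 0" --pt "0 0 0 3 0" --pt "0 0 0 3 0" --pt "0 0 0 3 0" --pt "0 0 0 0 0"

```text
t: 20.82
tool_pos: [0.5225, 0.162, 0.0788]
tool_rot: [-3.139, -0.132, 0.0]
contact_force: [0.4, -0.4, -1.6]
opening: 0.019
grip_force: 88.4
```

Emit:
servo_tool --pt "0 0 0 3 0" --pt "0 0 0 3 0" --pt "0 0 0 1 0" --pt "0 0 0 0 0" --pt "0 0 0 0 0"

```text
t: 21.45
tool_pos: [0.5225, 0.1621, 0.072]
tool_rot: [-3.139, -0.132, -0.0]
contact_force: [1.0, 0.8, -1.6]
opening: 0.0189
grip_force: 88.4
```

```bash
python3 - <<'E'
from h import *
o=get_obs();im=get_image("wrist");cv2.imwrite("pics/w11.png",im[:,:,::-1])
goto(o["tool_pos"],4.82,o)
C=cam("wrist",o);R=Ro.from_rotvec(o["tool_rot"]).as_matrix()
T=lambda px,z:((onplane(C,px,z)-o["tool_pos"])@R*1000)[:,:2]
m,c=blob(im,(125,50,25),(165,255,255),(150,0,420,200))
P=T(c[:,0],.057);k=P[c[:,0,1]>2];print("dish",cv2.fitEllipse(k.astype(np.float32)))
h=cv2.cvtColor(im,cv2.COLOR_RGB2HSV);m=cv2.inRange(h,(100,130,40),(125,255,255));m[220:]=0
n,l,st,_=cv2.connectedComponentsWithStats(m)
for i in range(1,n):
    if st[i,4]>80:
        ys,xs=np.nonzero(l==i);P=T(np.c_[xs,ys],.062);print(st[i],P.min(0).round(1),P.max(0).round(1))
E
```

```text
t 21.45 head 4.83 spin 0.01 shift [0. 0. 0.] pos [522.5 162.1  72. ] F [ 1.   0.8 -1.6] open 18.9
dish ((90.85335540771484, 0.5036537051200867), (89.02131652832031, 90.11117553710938), 82.0925521850586)
[ 145    0   33  160 2684] [ 54.9 -58.4] [125.1 -50.1]
[ 382    0   34  160 2683] [54.8 52.1] [125.1  60.1]
```

The dish is on the rails within about 0.5 mm of centre. Next I'll draw the blade out along the slot.

Emit:
servo_tool --pt "0 -4 0 0 0" --pt "0 -8 0 0 0" --pt "0 -14 0 0 0" --pt "0 -20 0 0 0" --pt "0 -20 0 0 0" --pt "0 -20 0 0 0" --pt "0 -20 0 0 0" --pt "0 -15 0 0 0" --pt "0 -8 0 0 0" --pt "0 0 0 0 0" --pt "0 0 0 0 0"

```text
t: 22.88
tool_pos: [0.3943, 0.1512, 0.0722]
tool_rot: [-3.139, -0.132, -0.001]
contact_force: [0.2, 0.2, -1.2]
opening: 0.0188
grip_force: 88.4
```

```bash
python3 - <<'E'
from h import *
o=get_obs();im=get_image("wrist");cv2.imwrite("pics/w12.png",im[:,:,::-1])
t=get_image("top");C=cam("top")
m,c=blob(t,(125,50,25),(165,255,255),(150,140,330,250));P=onplane(C,c[:,0],.06)*1000;print("dish",cv2.minEnclosingCircle(P[:,:2].astype(np.float32)))
goto([.417,-.058,.0415],4.82,o)
E
```

```text
dish ((613.439208984375, 170.573486328125), 44.066349029541016)
t 22.88 head 4.83 spin 0.01 shift [  5.  210.4  30.7] pos [394.3 151.2  72.2] F [ 0.2  0.2 -1.2] open 18.8
```

Emit:
servo_tool --pt "0 0 20 -20 0" --pt "0 5 40 -20 0" --pt "0 0 50 0 0" --pt "0 0 50 0 0" --pt "0 0 50 0 0" --pt "0 0 0 0 -10" --pt "0 0 0 0 -10" --pt "0 0 0 0 -10" --pt "0 0 0 0 -10" --pt "0 0 0 0 -10" --pt "0 0 0 0 -10" --pt "0 0 0 0 -10"

```text
t: 24.48
tool_pos: [0.4169, -0.0578, 0.1119]
tool_rot: [-2.49, -1.916, 0.0]
contact_force: [-0.5, 0.2, -1.3]
opening: 0.019
grip_force: 88.8
```

Emit:
servo_tool --pt "0 0 0 0 -10" --pt "0 0 0 0 -10" --pt "0 0 0 0 -5" --pt "0 0 0 25 0" --pt "0 0 0 25 0" --pt "0 0 0 10 0" --pt "0 0 0 5 0" --pt "0 0 0 3 0" --pt "0 0 0 0 0" --pt "0 0 0 0 0"

```text
t: 25.72
tool_pos: [0.4171, -0.0578, 0.0445]
tool_rot: [2.022, 2.403, 0.001]
contact_force: [0.4, -1.3, -1.5]
opening: 0.0192
grip_force: 88.8
```

```bash
python3 - <<'E'
from h import *
goto([.417,-.058,.0409],100)
E
```

```text
t 25.73 head 99.83 spin -0.17 shift [-0.2 -0.1  3.6] pos [417.1 -57.8  44.5] F [ 0.4 -1.3 -1.5] open 19.2
```

Emit:
servo_tool --pt "0 0 0 2 0" --pt "0 0 0 1.3 0" --pt "0 0 0 0 0" --pt "0 0 0 0 0" --pt "0 0 0 0 0"

```text
t: 26.35
tool_pos: [0.4167, -0.0577, 0.0409]
tool_rot: [2.023, 2.403, 0.0]
contact_force: [-1.0, 0.0, 2.5]
opening: 0.0185
grip_force: 89.3
```

Board contact is felt, so I'll release and go straight up.

Emit:
servo_tool --pt "1 0 0 0 0" --pt "1 0 0 0 0" --pt "1 0 0 0 0" --pt "1 0 0 0 0" --pt "1 0 0 0 0" --pt "1 0 0 0 0" --pt "1 0 0 -20 0" --pt "1 0 0 -40 0" --pt "1 0 0 -50 0" --pt "1 0 0 -50 0" --pt "1 0 0 0 0" --pt "1 0 0 0 0"

```text
t: 27.85
tool_pos: [0.4163, -0.0576, 0.2001]
tool_rot: [-2.023, -2.403, 0.0]
contact_force: [-0.8, -0.5, -2.0]
opening: 0.0852
grip_force: 0.0
```

```bash
python3 - <<'E'
from h import *
o=get_obs();goto(o["tool_pos"],100,o)
a=get_image("top");b=get_image("scene")
f=lambda i:cv2.resize(i[:,:,::-1],None,fx=2,fy=2,interpolation=cv2.INTER_CUBIC)
A=f(a[140:300,160:420]);B=f(b[150:280,150:410])
cv2.imwrite("pics/end.png",np.vstack([A,B]));print(A.shape,B.shape)
E
```

```text
t 27.85 head 99.83 spin -0.17 shift [0. 0. 0.] pos [416.3 -57.6 200.1] F [-0.8 -0.5 -2. ] open 85.2
(320, 520, 3) (260, 520, 3)
```

View pics/end.png

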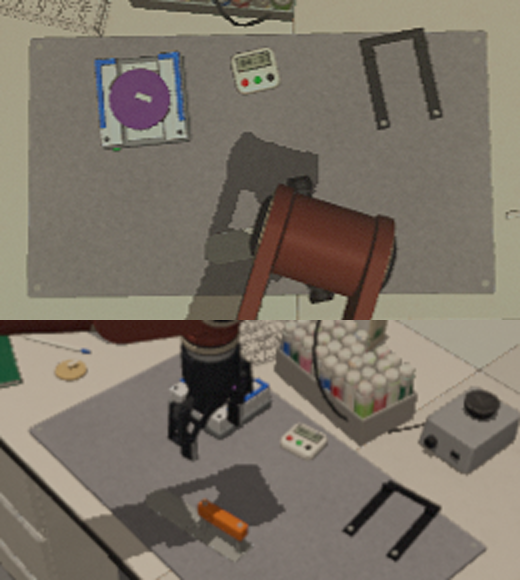

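The final pictures show the dish centred on the stand, the lifter flat on the board and free of the gripper, and the timer unmoved. Handing in.

```bash
python3 -c "
from station import *
print(get_obs()['contact_force']);print(finish_job())"
```

```text
[-0.02347273  0.47789181  0.17091352]
the job is handed in; nothing more can be done
None
```

The dish is on the stand's two rails, within about 1 mm of centre, the lifter is flat on the board and released, and the job was handed in at about 28 s of the 64 s allowed.

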